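# Transfer a hanging dish carrier over the rail end stops

### The arm

A 7-joint arm with a two-finger parallel gripper is mounted at the origin on a cart in front of the work surface, level with it; the furniture and walls round the work are solid. World frame = base frame: x ahead of the robot, y to its left, z up, the work surface at z = 0. Lengths are in mm, angles in rad, forces in N, time in s.
With the tool pointing down it reaches from about 400 to 875 mm from the base axis. Payload 19.3 kg.
Tool frame: the origin (TCP) lies on the centre line of the jaws, within the pads' length; the fingertips stand 25 mm ahead of it and the grasp point (between the pads) lies 6 mm ahead of it (bot.finger_overhang is the distance from the TCP to the fingertips, in mm); x points along the fingers, y is the direction in which the jaws open and shut, and the axes are right-handed (so a half turn about x gives the same grasp; the last joint's range is limited). The gripper opens to 85 mm and grips with 20 to 120 N. Pads are 22 mm wide; open, the fingers measure 114 mm over their backs; the gripper's body (76 mm by 85 mm) begins 54 mm behind the grasp point. The pads swing forward as they close: fully open they stand 13 mm farther back than shut.
Start: joints at [1.133, 0.521, -0.036, 1.599, 0.021, 1.021, -0.113], TCP at [224.699, -583.203, 256.291] pointing down, gripper open.
Joint ranges: [-2.91, 2.91], [-0.3, 2.13], [-1.5, 1.42], [0.17, 2.43], [-1.26, 4.41], [0.16, 1.93], [-2.52, 2.52]. Speed limits (rad/s): [1.89, 1.89, 2.39, 2.39, 3.01, 3.01, 3.01].

### API

Orientations are given as a rotation vector (axis times angle).
In Python, from rig import bot, grab_frame, close_job gives the robot as it stands.
- The arm moves only by the shell command python3 -m jog 'ROWS'. ROWS is JSON, a list of rows, each a list of 7 numbers: the shift along the tool's x, y, z in mm, then the turn, a rotation vector about the tool's x, y, z in rad, then the finger opening in mm, from 0 to 85.4. A call has 1 to 8 rows; each row is the pose to reach, as a shift and turn from the pose commanded when the call began, along the tool's axes at that moment; what a row does not reach only later rows make up. A row lasts 1/8 s, in which the tool goes at most 62.5 mm and 10.7 degrees, less where a joint would pass 70% of its speed; a pose out of reach is approached as far as the arm can. A call with a gripper value outside its range is refused whole. The fingers move at their own pace and stop on an object; the grip force is fixed at half the most. Time passes only in rows, so rows that repeat a pose let the fingers close. It gives the time, the measured TCP pose, the force and the opening at its end, in the units of the state.
- bot.get_obs(): the state, without advancing time (a new reading comes with each control period).
- grab_frame(name): name is "scene" or "top"; returns a dict with "pixels" (480x640x3 uint8, red, green, blue), "fov_y" (degrees; the focal length in pixels is half the picture's height over the tangent of half this angle, whatever the lens; pixels are square), "cx", "cy" (the principal point, pixels), "position" and "attitude" of the camera in the world. Camera axes: x right, y up, looking along -z (the intrinsics and any distortion apply to the point x, -y, -z); pixel columns grow to the right and rows downward; lengths in mm; the calibration is good to about 2 mm. A picture is of the moment at which its call begins. There is no depth.
- close_job(): hands the job in, once; it reports no verdict.
The state is a dict: "time_s": time; "joint_pos": joint angles; "qvel": joint speeds; "effort": joint torques, N m; "ee_pos": TCP position; "orientation": TCP orientation; "force": force on the tool from outside, world axes, zero at the start; "ft_torque": the same for the moment, N m; "grip_width": opening from 0.0 (shut) to 1.0 (fully open).
Only numpy, scipy, OpenCV 4.12 (cv2) and the standard library are available. Lean on these libraries where they do the work, as an engineer would, in place of code of your own. Each camera call takes 0.05 s, during which the arm holds its last target.

### The job

Two steel dish carriers hang on the two rails of the stand, one on each. Take the deep one (its dish hangs lower), lift it over the upturned end stops in the middle and hang it on the other rail, between that rail's end stop and the shallow carrier, hanging straight and at rest. Leave the shallow carrier hanging where it is.

Things in the scene. Friction and masses are not known exactly. Their poses are not given: they have to be found in the camera images.
- rail_stand: Fixed metal stand. Origin: centre of its base's underside (90 x 450 mm); z up, y along the rails. Two round 10 mm rails end to end, axis 140 mm above the origin at x = 0: from y = 30 to 210 mm and from -30 to -210. Outer ends on posts, at most 9 mm above the rail axis. Inner ends (y = +-30) turn up as end stops, 10 mm thick, tops 23 mm above the rail axis, with an open gap between.
- deep_carrier: Loose steel stirrup, about 0.14 kg: a closed frame with the rail through it, so it leaves its rail only past the inner end. Origin: on the rail axis when it hangs, 150 to 170 mm from the stand's middle; z up, y along the rail. Window 46 mm wide (x), down to a dish (58 x 46 mm) with its floor 95 mm below the origin, underside 98. Inverted V roof centres it on the rail; 24 mm along the rail.
- deep_grip (a point): Point in the deep carrier's grip tab, 55 mm straight above its origin. The upright tab is 12 mm thick across the rail (x), 24 mm wide along it (y), from 10 to 72 mm above the origin. Pinch it across the rail from above. Lifted level by 25 to 60 mm, the carrier passes over both stops with the rail inside its window.
- shallow_carrier: Same kind of carrier, with the same tab, roof, axes and origin, but its dish's underside is only 53 mm below the origin. It hangs on the other rail near the post, 150 to 170 mm from the stand's middle, and stays there. Room for the deep carrier on that rail: 50 to 95 mm from the stand's middle; 75 mm is good.
Things that resemble listed ones, but are neither listed nor needed, are in the scene too. What is shaped like the deep_carrier but orange is not meant. Leave any blue look-alike of the shallow_carrier alone.

How it is judged (in metres and radians):
On the way:
1. the deep carrier is lifted across the gap between the end stops (y of deep_carrier in the frame of rail_stand between -0.035 and 0.035 m and z of deep_carrier in the frame of rail_stand above 0.152 m), for 0.05 s.
At the end, for the whole second after the job is handed in: The deep carrier hangs at rest on the shallow carrier's rail, 40 to 140 mm from the stand's middle, within 10 mm of its hanging height and of the rail line, upright within 0.2 rad, turned under 0.25 rad from the rail; the shallow one still hangs within 25 mm of its place (((y of shallow_carrier in the frame of rail_stand above 0.1 m and y of deep_carrier in the frame of rail_stand between 0.04 and 0.14 m) or (y of shallow_carrier in the frame of rail_stand below -0.1 m and y of deep_carrier in the frame of rail_stand between -0.14 and -0.04 m)) and x of deep_carrier in the frame of rail_stand between -0.01 and 0.01 m and z of deep_carrier in the frame of rail_stand between 0.13 and 0.15 m and angle between deep_carrier's own z axis and vertical below 0.2 rad and angle between the y axis of deep_carrier and the y axis of rail_stand, either way round below 0.25 rad and linear speed of deep_carrier below 0.03 m/s and z of shallow_carrier in the frame of rail_stand between 0.13 and 0.15 m and distance of shallow_carrier from where it was at the start of the episode below 0.025 m); the robot touches nothing.
It fails at once if the shallow carrier is pushed more than 40 mm from its place (distance of shallow_carrier from where it was at the start of the episode above 0.04 m).
It also fails if it takes over 35 s, if anything falls off the work surface, if the arm or the gripper's body presses on something with over 40 N, if the wrist force passes 120 N, or if a joint passes its speed limit or range.

## Working session

There is one attempt and no reset: what is moved stays moved. The work goes in short steps, Python scripts to look and compute and a shell command to move; the robot and the scene stay as the last step left them, time stands still between calls to the robot, and variables do not carry over. Pictures are saved under pics/ and viewed, and the job is handed in when it is done.

```bash
ls; mkdir -p pics
python3 - <<'E'
from rig import bot, grab_frame
import cv2,pickle
o=bot.get_obs();print(o)
for n in("scene","top"):
    f=grab_frame(n);print({k:v for k,v in f.items() if k!="pixels"})
    pickle.dump(f,open(f"{n}0.pkl","wb"))
    cv2.imwrite(f"pics/{n}0.png",f["pixels"][:,:,::-1])
E
```

```text
pics
{'time_s': 0.0, 'joint_pos': array([ 1.13280573,  0.52201679, -0.03634582,  1.60000177,  0.0212222 ,
        1.02107774, -0.11278048]), 'qvel': array([ 0.00015225,  0.00081441, -0.00073809,  0.00036383,  0.00087674,
        0.0002142 ,  0.00127556]), 'effort': array([-3.18114346e-06, -9.27130437e+01,  1.98009767e+00, -3.69933414e+01,
        1.78544316e-02,  8.52772209e-03, -7.02190459e-05]), 'ee_pos': array([ 224.58553752, -582.93110504,  255.72601489]), 'orientation': array([ 2.0207835 ,  0.37706282, -2.02138167]), 'force': array([ 0.42007894,  0.5475465 , -0.61382559]), 'ft_torque': array([-0.01021211,  0.01781694, -0.01800011]), 'grip_width': 1.0004898914297322}
{'fov_y': 42.29597709623718, 'cx': 315.9567554639499, 'cy': 243.86447890119956, 'position': array([-86.64547441, 678.1659856 , 628.74906035]), 'attitude': array([ 0.49061594, -1.24571136, -2.09031135])}
{'fov_y': 53.9536767241241, 'cx': 316.8600792076125, 'cy': 246.35605762871967, 'position': array([ 439.90285628,    3.69118608, 1008.27560535]), 'attitude': array([ 0.10102196, -0.14733041, -1.56215449])}
```

View pics/scene0.png

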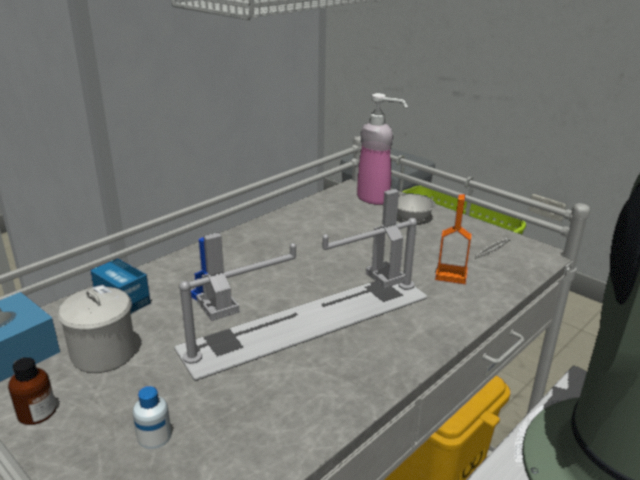

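View pics/top0.png

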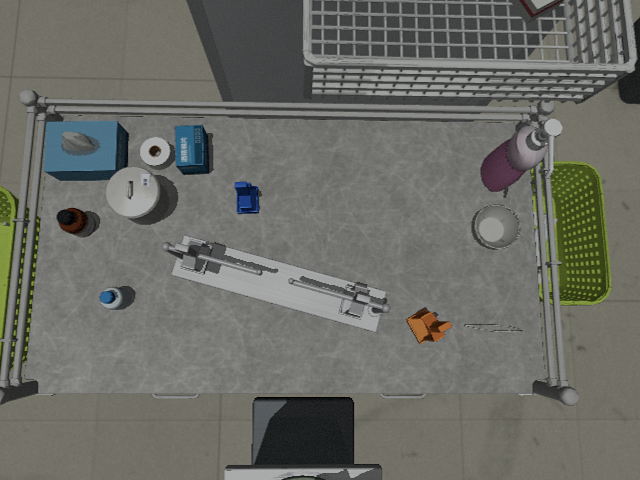

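```bash
cat > h.py <<'E'
import numpy as np,cv2,pickle
from scipy.spatial.transform import Rotation as R
def ray(f,u,v):
    fl=240/np.tan(np.radians(f["fov_y"]/2))
    d=np.array([(u-f["cx"])/fl,-(v-f["cy"])/fl,-1.])
    return np.array(f["position"]),R.from_rotvec(f["attitude"]).apply(d)
def onz(f,u,v,z):
    p,d=ray(f,u,v);return p+d*(z-p[2])/d[2]
def proj(f,P):
    fl=240/np.tan(np.radians(f["fov_y"]/2))
    q=R.from_rotvec(f["attitude"]).inv().apply(np.array(P)-f["position"])
    return f["cx"]+fl*q[...,0]/-q[...,2], f["cy"]-fl*q[...,1]/-q[...,2]
def tri(f,a,g,b):
    p,d=ray(f,*a);q,e=ray(g,*b)
    s=np.linalg.lstsq(np.c_[d,-e],q-p,rcond=None)[0]
    A=p+s[0]*d;B=q+s[1]*e;return (A+B)/2,np.linalg.norm(A-B)
def crop(f,x0,y0,w,h,k,name):
    cv2.imwrite(name,cv2.resize(f["pixels"][y0:y0+h,x0:x0+w,::-1],None,fx=k,fy=k,interpolation=cv2.INTER_CUBIC))
E
python3 - <<'E'
from h import *
s=pickle.load(open("scene0.pkl","rb"));t=pickle.load(open("top0.pkl","rb"))
crop(s,170,180,270,200,2.9,"pics/s0c.png");crop(t,155,225,245,115,3.2,"pics/t0c.png")
E
```

```text
(no output)
```

View pics/s0c.png

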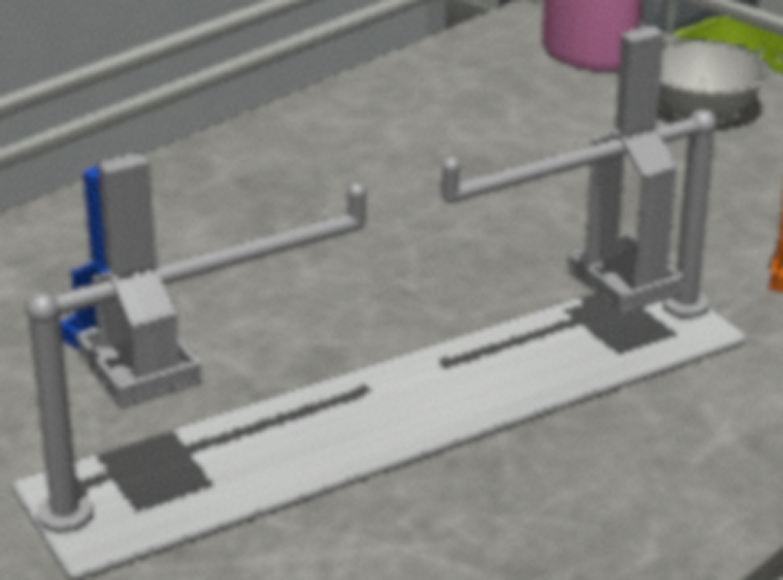

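View pics/t0c.png

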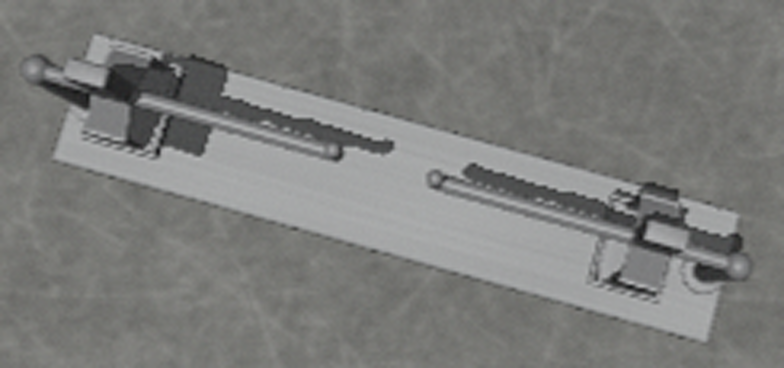

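Run:
```python
from h import *
s=pickle.load(open("scene0.pkl","rb"));t=pickle.load(open("top0.pkl","rb"))
T=lambda x,y:((x+.5)/3.2-.5+155,(y+.5)/3.2-.5+225)
S=lambda x,y:((x+.5)/2.9-.5+170,(y+.5)/2.9-.5+180)
for n,a,b in [("tabR",(667,233),(642,33)),("tabL",(88,73),(125,160)),("stopL",(334,150),(357,187)),("stopR",(435,178),(451,162)),("postL",(34,67),(41,303)),("postR",(738,263),(704,116))]:
    p,e=tri(t,T(*a),s,S(*b));print(n,p.round(1),round(e,1))
c=[onz(t,*T(*q),8) for q in [(97,35),(55,158),(708,340),(740,212)]]
c=np.array(c);print(c.round(1),c.mean(0).round(1),[np.linalg.norm(c[i]-c[i-1]).round(1) for i in range(4)])
```

```text
tabR [480.5 -98.1 210.5] 0.3
tabL [564.  209.5 211.3] 1.2
stopL [529.2  83.3 160.6] 1.6
stopR [513.5  26.1 160.5] 0.8
postL [577.7 257.8 143.3] 0.8
postR [ 466.5 -147.2  144.8] 0.9
[[ 620.9  256.6    8. ]
 [ 538.3  280.3    8. ]
 [ 421.  -150.     8. ]
 [ 504.8 -172.8    8. ]] [521.2  53.5   8. ] [np.float64(444.9), np.float64(85.9), np.float64(446.0), np.float64(86.8)]
```

Run:
```python
from h import *
from rig import bot
s=pickle.load(open("scene0.pkl","rb"));t=pickle.load(open("top0.pkl","rb"))
for n,a,b in [("post",(569,397),(581,210)),("orange",(448,325),(461,198)),("pump",(552,128),(405,104)),("blue",(243,187),(203,238))]:
    p,e=tri(t,a,s,b);print(n,p.round(1),round(e,1))
o=bot.get_obs();Rt=R.from_rotvec(o["orientation"]);print(Rt.as_matrix().round(3))
th=np.arctan2(111.2,405);v=np.array([np.cos(th),-np.sin(th),0])
for sg in(1,-1):
    x=np.array([0,0,-1.]);y=sg*v;z=np.cross(x,y)
    D=R.from_matrix(np.c_[x,y,z]);dr=(Rt.inv()*D).as_rotvec()
    print(sg,dr.round(4),"target rv",D.as_rotvec().round(4))
for P in([480.5,-98,256],[480.5,-98,198]): print((Rt.inv().apply(np.array(P)-o["ee_pos"])).round(1))
```

```text
post [ 302.6 -497.6  101.2] 3.7
orange [ 435.7 -255.   162. ] 2.8
pump [ 752.2 -448.3  235.4] 59.3
blue [701.3 125.4 121.1] 12.0
[[-0.     0.36  -0.933]
 [ 0.001 -0.933 -0.36 ]
 [-1.    -0.001  0.   ]]
1 [-9.35e-01 -4.00e-04  9.00e-04] target rv [ 1.4038  1.0703 -1.4038]
-1 [2.2066e+00 1.1000e-03 5.0000e-04] target rv [-1.0096  1.3241  1.0096]
[ 1.000e-01 -3.605e+02 -4.132e+02]
[  58.1 -360.5 -413.2]
```

```bash
python3 -m jog '[[0,-30,-35,-0.08,0,0,85],[0,-66,-76,-0.17,0,0,85],[0,-102,-117,-0.26,0,0,85],[0,-138,-158,-0.36,0,0,85],[0,-174,-199,-0.45,0,0,85],[0,-210,-240,-0.54,0,0,85],[0,-246,-281,-0.64,0,0,85],[0,-282,-322,-0.73,0,0,85]]'
cat > st.py <<'E'
from h import *
from rig import bot
import sys
o=bot.get_obs();Rt=R.from_rotvec(o["orientation"])
th=np.arctan2(111.2,405);u=np.array([np.sin(th),np.cos(th),0]);v=np.array([np.cos(th),-np.sin(th),0])
C=np.array([521.5,55,0])
D=R.from_matrix(np.c_[[0,0,-1.],v,np.cross([0,0,-1.],v)])
d=o["ee_pos"]-C
print("t",o["time_s"],"ee",o["ee_pos"].round(1),"rail-frame x,y,z",round(d@v,1),round(d@u,1),round(d[2],1),"turn left",(Rt.inv()*D).as_rotvec().round(4),"F",o["force"].round(1),"grip mm",round(o["grip_width"]*85.4,1))
a=[float(q) for q in sys.argv[1:4]]
if a: print("shift",Rt.inv().apply(C+v*a[0]+u*a[1]+np.array([0,0,a[2]])-o["ee_pos"]).round(1))
E
python3 st.py 1 -158.5 256
```

```text
time_s: 1.1
ee_pos: [424.2, -202.7, 256.3]
orientation: [1.546, 0.949, -1.547]
force: [1.1, -0.3, 0.3]
grip_width: 0.993
t 1.1 ee [ 424.2 -202.7  256.3] rail-frame x,y,z -25.6 -274.2 256.3 turn left [-2.021e-01  1.000e-04  0.000e+00] F [ 1.1 -0.3  0.3] grip mm 84.8
shift [   0.3    2.8 -118.7]
```

```bash
python3 -m jog '[[0,1,-40,-0.07,0,0,85],[0,2,-80,-0.14,0,0,85],[0,3,-110,-0.19,0,0,85],[0,3,-119,-0.202,0,0,85],[0,3,-119,-0.202,0,0,85]]'
python3 st.py 1 -158.5 199
python3 - <<'E'
from h import *
from rig import grab_frame
s=grab_frame("scene");t=grab_frame("top")
crop(s,300,80,200,220,2.7,"pics/s1.png");crop(t,280,230,160,120,4,"pics/t1.png")
E
```

```text
time_s: 1.72
ee_pos: [480.4, -99.9, 256.1]
orientation: [1.406, 1.069, -1.407]
force: [0.0, -0.8, -0.9]
grip_width: 0.997
t 1.725 ee [480.4 -99.9 256.1] rail-frame x,y,z 1.4 -160.2 256.1 turn left [-0.0033  0.0002  0.0006] F [ 0.  -0.8 -0.9] grip mm 85.2
shift [57.1 -0.4 -1.8]
```

View pics/s1.png

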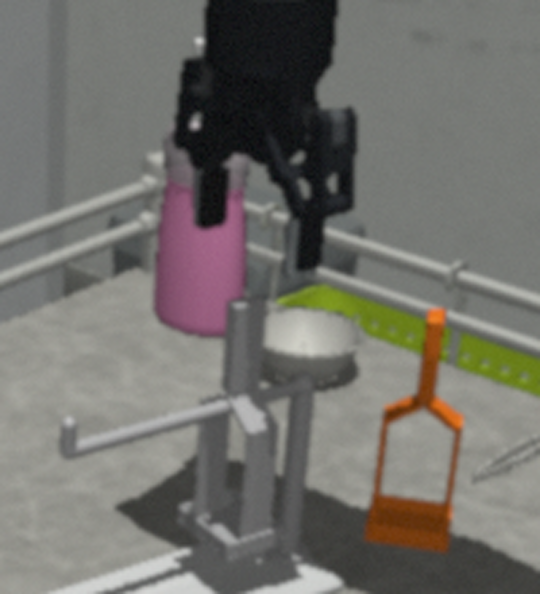

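Candidates: the steel carrier on the right rail (scene 392,235 / top 362,298) has its dish near the base. The steel carrier on the left rail (scene 218,280 / top 190,254) has a high dish. The orange look-alike is at scene 455,245, and the blue one is at scene 205,265. My choice is the right steel one. In the crop its dish hangs just above the base, and the open jaws straddle its tab (crop 240,330).

```bash
python3 -m jog '[[15,0,-2,0,0,0,85],[35,0,-2,0,0,0,85],[50,0,-2,0,0,0,85],[57,0,-2,0,0,0,85],[57,0,-2,0,0,0,85]]'
python3 st.py; python3 -m jog '[[0,0,0,0,0,0,50],[0,0,0,0,0,0,20],[0,0,0,0,0,0,4],[0,0,0,0,0,0,4],[0,0,0,0,0,0,4],[0,0,0,0,0,0,4],[0,0,0,0,0,0,4]]'; python3 st.py 1 -158.5 241
python3 - <<'E'
from h import *
from rig import grab_frame
s=grab_frame("scene");crop(s,300,80,200,220,2.7,"pics/s2.png")
E
```

```text
time_s: 2.45
ee_pos: [481.1, -97.8, 198.9]
orientation: [1.406, 1.069, -1.407]
force: [0.1, -0.3, -0.3]
grip_width: 0.996
t 2.45 ee [481.1 -97.8 198.9] rail-frame x,y,z 1.5 -158.1 198.9 turn left [-0.0032 -0.      0.0007] F [ 0.1 -0.3 -0.3] grip mm 85.1
time_s: 3.32
ee_pos: [480.9, -97.7, 199.5]
orientation: [1.406, 1.069, -1.406]
force: [-4.3, -0.3, 5.9]
grip_width: 0.133
t 3.325 ee [480.9 -97.7 199.5] rail-frame x,y,z 1.3 -158.0 199.5 turn left [-0.003   0.0002  0.0005] F [-4.3 -0.3  5.9] grip mm 11.3
shift [-41.5  -0.3   0.5]
```

View pics/s2.png

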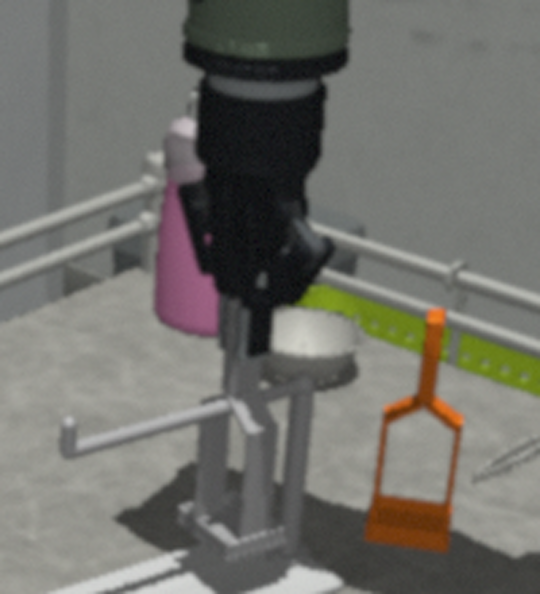

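The tab (crop 240,340) is between the pads at 11.3 mm. Next I lift it.

```bash
python3 -m jog '[[-8,0,0,0,0,0,4],[-18,0,0,0,0,0,4],[-28,0,0,0,0,0,4],[-38,0,0,0,0,0,4],[-43,0,0,0,0,0,4],[-43,0,0,0,0,0,4]]'; python3 st.py 1.3 75 242
python3 - <<'E'
from h import *
from rig import grab_frame
s=grab_frame("scene");crop(s,300,80,200,220,2.7,"pics/s3.png")
E
```

```text
time_s: 4.12
ee_pos: [481.3, -97.9, 242.6]
orientation: [1.406, 1.068, -1.406]
force: [0.1, 0.7, -2.8]
grip_width: 0.132
t 4.125 ee [481.3 -97.9 242.6] rail-frame x,y,z 1.7 -158.0 242.6 turn left [-0.0032  0.     -0.0005] F [ 0.1  0.7 -2.8] grip mm 11.3
shift [   0.6   -1.2 -233. ]
```

View pics/s3.png

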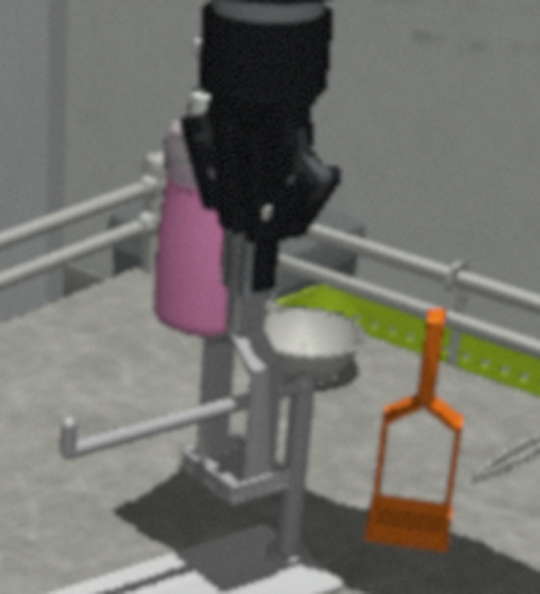

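The carrier is up and level. The rail (crop 240,405) runs through its window, with the dish below it at crop 240,480. Next I traverse along the rail.

```bash
python3 -m jog '[[0,0,-8,0,0,0,4],[0,0,-22,0,0,0,4],[0,0,-38,0,0,0,4],[0,0,-54,0,0,0,4],[0,0,-70,0,0,0,4],[0,0,-84,0,0,0,4],[0,0,-94,0,0,0,4],[0,0,-98,0,0,0,4]]'; python3 st.py 1.4 75 242
python3 - <<'E'
from h import *
from rig import grab_frame
s=grab_frame("scene");crop(s,180,80,270,220,2.9,"pics/s4.png")
E
```

```text
time_s: 5.18
ee_pos: [507.6, -2.8, 242.3]
orientation: [1.406, 1.069, -1.406]
force: [-1.5, -0.4, -2.0]
grip_width: 0.127
t 5.175 ee [507.6  -2.8 242.3] rail-frame x,y,z 1.9 -59.4 242.3 turn left [-0.0026 -0.0001  0.    ] F [-1.5 -0.4 -2. ] grip mm 10.8
shift [   0.3   -0.8 -134.4]
```

View pics/s4.png

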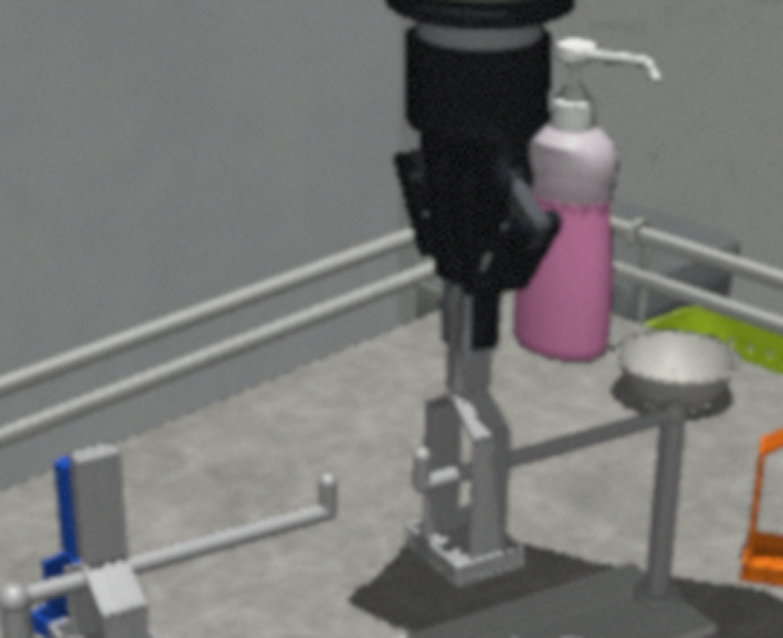

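The carrier is still straight. The roof (crop 455,405) is clear above the right stop's top (crop 421,455). I continue across the gap.

```bash
python3 -m jog '[[0,0,-8,0,0,0,4],[0,-0.5,-22,0,0,0,4],[0,-0.5,-38,0,0,0,4],[0,-0.5,-54,0,0,0,4],[0,-0.5,-70,0,0,0,4],[0,-0.5,-84,0,0,0,4],[0,-0.5,-94,0,0,0,4],[0,-0.5,-98,0,0,0,4]]'; python3 st.py
python3 -m jog '[[0,0,-8,0,0,0,4],[0,0,-20,0,0,0,4],[0,0,-30,0,0,0,4],[0,0,-36,0,0,0,4],[0,0,-36,0,0,0,4],[0,0,-36,0,0,0,4]]'; python3 st.py 1.4 75 200
python3 - <<'E'
from h import *
from rig import grab_frame
s=grab_frame("scene");crop(s,180,80,270,220,2.9,"pics/s5.png")
E
```

```text
time_s: 6.22
ee_pos: [533.3, 91.8, 242.2]
orientation: [1.406, 1.069, -1.406]
force: [0.2, -0.9, -1.4]
grip_width: 0.129
t 6.225 ee [533.3  91.8 242.2] rail-frame x,y,z 1.6 38.6 242.2 turn left [-0.0026 -0.      0.0002] F [ 0.2 -0.9 -1.4] grip mm 11.0
time_s: 6.98
ee_pos: [542.8, 125.5, 242.3]
orientation: [1.406, 1.068, -1.406]
force: [1.0, -0.8, -1.4]
grip_width: 0.128
t 6.975 ee [542.8 125.5 242.3] rail-frame x,y,z 1.8 73.6 242.3 turn left [-0.0034  0.0003  0.0001] F [ 1.  -0.8 -1.4] grip mm 11.0
shift [42.3 -0.4 -1.4]
```

View pics/s5.png

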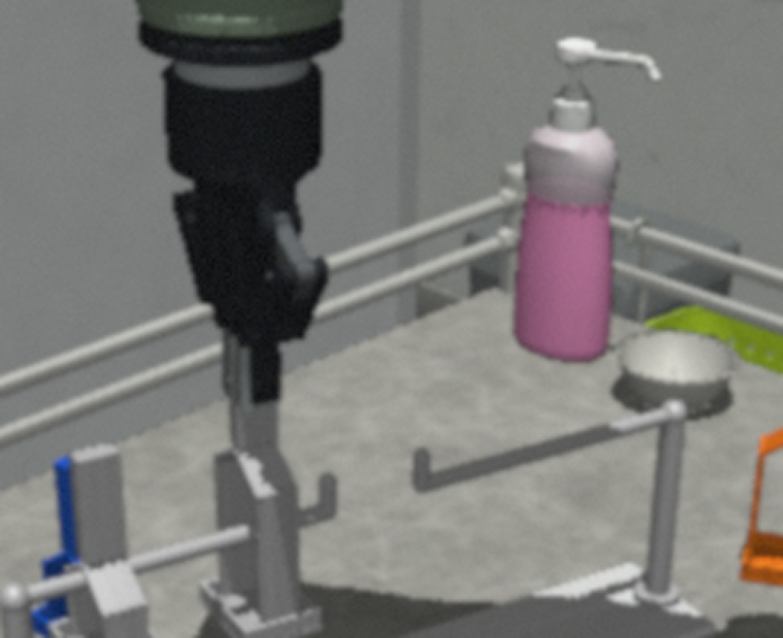

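The carrier is past the left stop (crop 327,490), the left rail runs through its window, and the shallow carrier (crop 95,500) is clear. I lower gently.

```bash
python3 -m jog '[[6,0,0,0,0,0,4],[16,0,0,0,0,0,4],[26,0,0,0,0,0,4],[34,0,0,0,0,0,4],[38,0,0,0,0,0,4],[40,0,0,0,0,0,4],[40,0,0,0,0,0,4]]'; python3 -m jog '[[1,0,0,0,0,0,4],[2,0,0,0,0,0,4],[2,0,0,0,0,0,4]]';python3 st.py
python3 - <<'E'
from h import *
from rig import grab_frame
s=grab_frame("scene");crop(s,180,80,200,200,3,"pics/s6.png")
E
```

```text
time_s: 7.9
ee_pos: [542.9, 125.9, 202.4]
orientation: [1.406, 1.069, -1.406]
force: [-0.3, 1.3, -1.6]
grip_width: 0.134
time_s: 8.28
ee_pos: [542.9, 125.9, 200.4]
orientation: [1.406, 1.068, -1.406]
force: [-0.5, -0.4, -0.4]
grip_width: 0.131
t 8.275 ee [542.9 125.9 200.4] rail-frame x,y,z 1.9 74.0 200.4 turn left [-0.0031 -0.0001 -0.0002] F [-0.5 -0.4 -0.4] grip mm 11.2
```

View pics/s6.png

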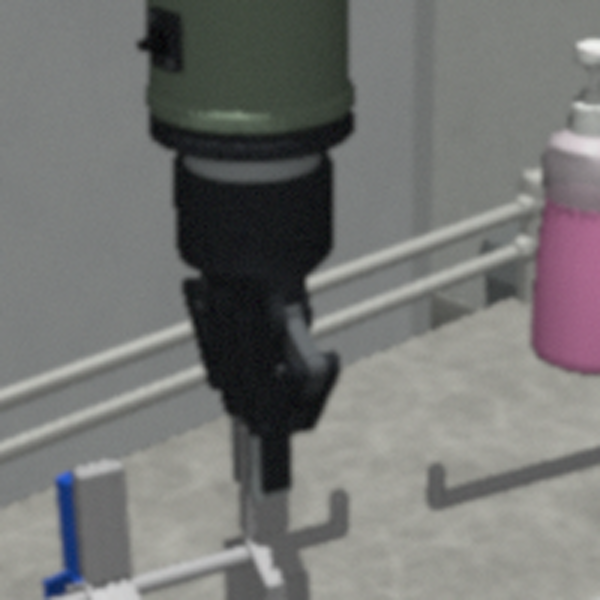

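Nearly seated, with the roof apex at the rail (crop 250,548). I lower the last millimetre until the force shows contact.

```bash
python3 -m jog '[[0.5,0,0,0,0,0,4],[1,0,0,0,0,0,4],[1,0,0,0,0,0,4]]';python3 -m jog '[[0.5,0,0,0,0,0,4],[0.5,0,0,0,0,0,4]]'
```

```text
time_s: 8.7
ee_pos: [543.0, 125.9, 200.2]
orientation: [1.406, 1.068, -1.405]
force: [-4.9, -1.6, 14.6]
grip_width: 0.135
time_s: 8.95
ee_pos: [543.1, 125.9, 200.1]
orientation: [1.407, 1.068, -1.405]
force: [-7.0, -1.5, 21.8]
grip_width: 0.133
```

```bash
python3 -m jog '[[-0.6,0,0,0,0,0,4],[-0.6,0,0,0,0,0,4],[-0.6,0,0,0,0,0,13],[-0.6,0,0,0,0,0,16],[-0.6,0,0,0,0,0,22],[-0.6,0,0,0,0,0,35],[-0.6,0,0,0,0,0,50],[-0.6,0,0,0,0,0,50]]';python3 st.py
python3 - <<'E'
from h import *
from rig import grab_frame
s=grab_frame("scene");crop(s,170,170,200,190,3,"pics/s7.png")
E
```

```text
time_s: 9.95
ee_pos: [542.8, 125.9, 199.4]
orientation: [1.406, 1.069, -1.406]
force: [-0.2, -0.0, 0.2]
grip_width: 0.585
t 9.95 ee [542.8 125.9 199.4] rail-frame x,y,z 1.8 74.0 199.4 turn left [-0.0031  0.      0.0001] F [-0.2 -0.   0.2] grip mm 49.9
```

View pics/s7.png

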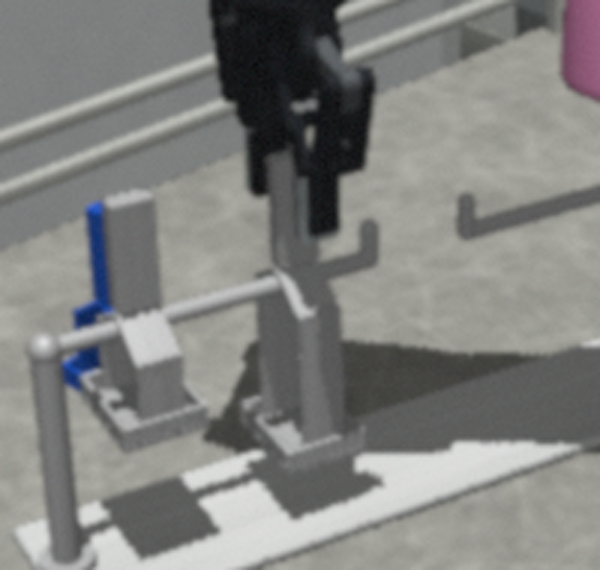

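The carrier is seated on the left rail (roof at crop 285,280), upright, with the jaws open around its tab. I retreat straight up.

```bash
python3 -m jog '[[-8,0,0,0,0,0,50],[-22,0,0,0,0,0,50],[-40,0,0,0,0,0,50],[-60,0,0,0,0,0,50],[-80,0,0,0,0,0,50],[-100,0,0,0,0,0,50],[-110,0,0,0,0,0,50],[-110,0,0,0,0,0,50]]'
python3 -m jog '[[0,0,30,0,0,0,50],[0,0,80,0,0,0,50],[0,0,130,0,0,0,50],[0,0,170,0,0,0,50],[0,0,185,0,0,0,50],[0,0,185,0,0,0,50]]'
python3 - <<'E'
from h import *
from rig import grab_frame
s=grab_frame("scene");t=grab_frame("top")
crop(s,170,180,270,200,2.9,"pics/s8.png");crop(t,155,225,245,115,3.2,"pics/t8.png")
E
```

```text
time_s: 11.0
ee_pos: [543.0, 125.9, 310.2]
orientation: [1.407, 1.068, -1.405]
force: [-0.3, -0.4, -1.4]
grip_width: 0.582
time_s: 11.75
ee_pos: [493.2, -52.7, 309.1]
orientation: [1.407, 1.068, -1.407]
force: [0.2, 0.6, -0.9]
grip_width: 0.59
```

View pics/s8.png

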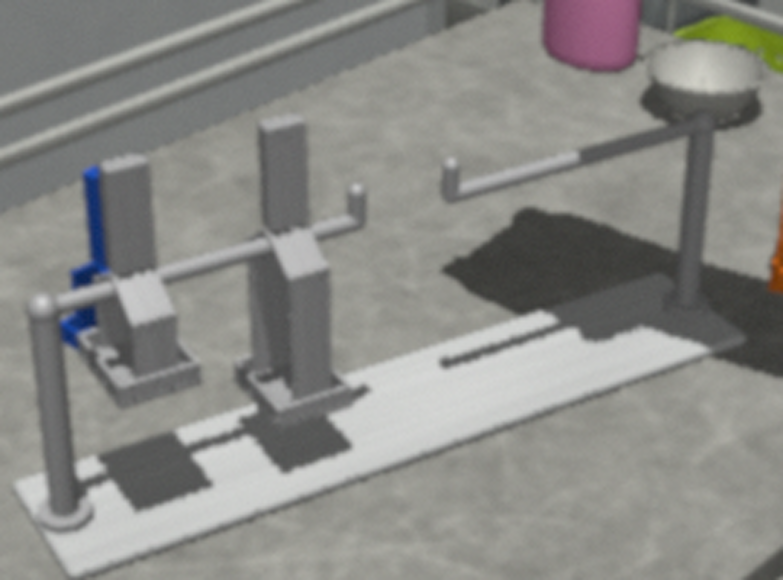

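View pics/t8.png

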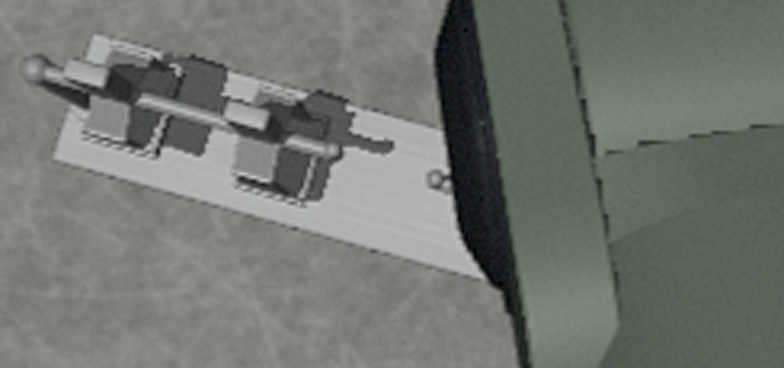

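```bash
python3 -m jog '[[0,0,0,0,0,0,50],[0,0,0,0,0,0,50],[0,0,0,0,0,0,50],[0,0,0,0,0,0,50],[0,0,0,0,0,0,50],[0,0,0,0,0,0,50],[0,0,0,0,0,0,50],[0,0,0,0,0,0,50]]'
python3 - <<'E'
from h import *
from rig import grab_frame,close_job
s=pickle.load(open("scene0.pkl","rb"));t=pickle.load(open("top0.pkl","rb"))
T=lambda x,y:((x+.5)/3.2-.5+155,(y+.5)/3.2-.5+225)
S=lambda x,y:((x+.5)/2.9-.5+170,(y+.5)/2.9-.5+180)
th=np.arctan2(111.2,405)
for n,a,b in [("deep",(248,113),(283,123)),("shallow",(88,73),(125,160))]:
    p,e=tri(t,T(*a),s,S(*b));d=p-[521.5,55,0]
    print(n,"x",(d[0]*np.cos(th)-d[1]*np.sin(th)).round(1),"y",(d[0]*np.sin(th)+d[1]*np.cos(th)).round(1),"z top",p[2].round(1),e.round(1))
a=grab_frame("scene")["pixels"][180:380,170:300].astype(int);b=cv2.imread("pics/s8.png")
b=cv2.resize(b,(270,200),interpolation=cv2.INTER_AREA)[:,:130,::-1].astype(int)
print("scene change mean",abs(a-b).mean().round(2))
c0=s["pixels"][180:380,170:235].astype(int);print("shallow area vs start",abs(a[:,:65]-c0).mean().round(2))
close_job()
E
```

```text
time_s: 12.85
ee_pos: [493.3, -52.4, 309.4]
orientation: [1.406, 1.069, -1.406]
force: [0.7, 0.4, -0.8]
grip_width: 0.586
deep x 2.4 y 72.4 z top 209.2 0.2
shallow x 0.1 y 160.2 z top 211.3 1.2
scene change mean 1.15
shallow area vs start 8.55
the job is handed in; nothing more can be done
```

Run:
```python
from h import *
s=pickle.load(open("scene0.pkl","rb"))["pixels"][180:380,170:235].astype(int)
b=cv2.resize(cv2.imread("pics/s8.png"),(270,200),interpolation=cv2.INTER_AREA)[:,:65,::-1].astype(int)
d=(b-s);print(abs(d).mean(),d.mean())
g=abs(d).mean(2);print(g.reshape(10,20,5,13).mean((1,3)).round(0))
```

```text
8.563615384615385 8.559
[[ 8.  8.  8.  8.  8.]
 [ 8.  8.  8.  8.  8.]
 [ 8.  8.  8.  8.  8.]
 [ 8.  9.  6.  7.  9.]
 [ 9.  9.  7.  8. 10.]
 [ 9.  8.  7.  9.  9.]
 [ 9.  8.  9.  7.  8.]
 [10.  7. 10.  8.  8.]
 [10.  8. 10.  8.  8.]
 [10. 10. 12. 11. 10.]]
```

I gripped the deep carrier by its tab and lifted it about 43 mm. I carried it over both end stops and hung it on the shallow carrier's rail. After letting go I backed the arm off and handed the job in at about 13 s.

Last checks:
- **Deep carrier:** it hangs about 72 mm from the stand's middle, 2 mm off the rail line. Its tab top measured z = 209 mm, where 212 is expected. It looks upright in both views, and the picture did not change noticeably over the last second.
- **Shallow carrier:** its tab top shows at the same pixels as at the start, in both views.
- **One comparison that disagreed:** the area around the shallow carrier differed from the start picture by about 8.6 grey levels. I looked into this after handing in. The difference is nearly uniform over the patch, including the background, so it is a change in brightness and not movement.
- **Forces:** the highest reading I saw was about 22 N while seating, and the gripper was clear of everything at the end.

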